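# Hold a sprung tablet stand open at its second ring

### The job

The tutor needs both hands free to drop a large tablet into the desk stand. Take hold of the stand's sprung top jaw, pull it out along its rod until the second of the two rings on the rod has just come out of the collar, and keep it there: finish while still holding the jaw open against its spring, do not let go. The stand must stay standing flat where it is, and the other things on the table stay as they are.

Things in the scene. Friction and masses are not known exactly. Their poses are not given: they have to be found in the camera images.
- stand: tablet stand: round grey cast base 170 mm across, 19 mm thick at the middle, and a short steel column; 2.5 to 3.1 kg in all, standing loose on the table (an upward pull over 24 N may lift it). Origin: centre of the underside; z up; x to the side the screen will face (away from the robot, give or take the yaw). On the column a black fork with a tilting pivot along y, 76 mm above the table
- holder (a joint): lean of the holder about that pivot, rad: 0 = rod upright, positive = the top leans back towards the base's -x (towards the robot). Starts between 0.10 and 0.35 and is kept there by pivot friction (1.6 N m)
- collar_mouth (a point): centre of the mouth of the aluminium collar (20 mm across, 12 mm tall) on top of the grey spring housing, 128 mm from the pivot; the steel rod comes out of it. The housing below is 36 mm wide (y) and 22 mm deep (x). Axes: z along the rod, outwards; y along the pivot; x to the side the screen faces
- jaw: top jaw, black, on the rod's end. Origin: centre of its grip block, 28 mm wide (y), 24 deep (x), 34 tall (z), ribbed on both y sides: take it across its width (y) from above. On its +x side an arm leads to a down-turned lip 70 mm wide, 37 to 43 mm ahead of the origin and 8 to 30 mm below it. Axes as collar_mouth. Rod fully in: origin 29 mm above the collar's mouth, 12 mm of rod showing
- rod (a joint): how far the rod is pulled out, m: 0 = fully in (the start), end stop at 0.095. Steel rod 10 mm thick with two dark rings 4 mm wide; the middle of the first is level with the collar's mouth at 0.030, of the second at 0.060 (fully out from 0.062). An inner spring pulls it in: 3 N at the start, 8 N at the second ring (85 N/m), friction 0.5 N; let go, it snaps back
- second_ring (a point): middle of the second (lower) dark ring on the rod, on its axis; hidden in the collar at the start, 60 mm below the mouth; moves with the rod
- tumbler: drinking glass, 72 mm across, 85 mm tall, standing near the stand; origin at the centre of its underside. Leave alone
- tape_roll: roll of masking tape lying flat, 104 mm across, 24 mm tall; origin at the centre of its underside. Leave alone
- pump_bottle: clear hand-wash bottle with a black pump, 62 mm across, 170 mm tall; origin at the centre of its underside. Leave alone
- glue_stick: glue stick standing on end, 30 mm across, 92 mm tall; origin at the centre of its underside. Leave alone
Not all that is in view belongs to the job. What is meant by the stand is not orange, and is the larger of those in its own colour.

How it is judged:
On the way:
1. the rod is drawn out to its second ring and held there by the fingers for a second (value of joint rod between 0.056 and 0.07 m and contact force between the fingers and jaw above 2 N), for 1 s.
At the end, for the whole second after the job is handed in: fingers still hold the jaw (over 2 N), rod still and 56 to 70 mm out (second ring at or just clear of the collar); stand flat on the table (4 mm, 0.04 rad) and within 30 mm of its start; tumbler, tape roll, pump bottle and glue stick upright within 30 mm of theirs (all of step 1 and velocity of joint rod between -0.01 and 0.01 m/s and distance of each of stand, tumbler, tape_roll, pump_bottle, glue_stick from where it was at the start of the episode below 0.03 m and angle between stand's own z axis and vertical below 0.04 rad and height (world z) of stand below 0.004 m and angle between each of tumbler, tape_roll, pump_bottle, glue_stick's own z axis and vertical below 0.3 rad); the arm keeps its last pose, push and grip.
It fails at once if the stand is lifted off the table, tipped, or dragged more than 50 mm (height (world z) of stand above 0.012 m or angle between stand's own z axis and vertical above 0.12 rad or distance of stand from where it was at the start of the episode above 0.05 m).
It fails at once if one of the other things is pushed more than 30 mm or knocked over (distance of any of tumbler, tape_roll, pump_bottle, glue_stick from where it was at the start of the episode above 0.03 m or angle between any of tumbler, tape_roll, pump_bottle, glue_stick's own z axis and vertical above 0.5 rad).
It also fails if it takes over 32 s, if anything falls off the work surface, if the arm or the gripper's body presses on something with over 40 N, if the wrist force passes 120 N, or if a joint passes its speed limit or range.

### The arm

A 6-joint arm with a two-finger parallel gripper is mounted at the origin on the work surface. World frame = base frame: x ahead of the robot, y to its left, z up, the work surface at z = 0. Lengths are in m, angles in rad, forces in N, time in s.
With the tool pointing down it reaches from about 0.35 to 0.85 m from the base axis. Payload 8.1 kg.
Tool frame: the origin (TCP) lies at the very end of the fingers, on their centre line; the grasp point (between the pads) lies 19 mm behind it; x points along the fingers, y is the direction in which the jaws open and shut, and the axes are right-handed (so a half turn about x gives the same grasp; the last joint's range is limited). The gripper opens to 93 mm and grips with 3 to 60 N. Pads are 15 mm wide; open, the fingers measure 128 mm over their backs; the gripper's body (75 mm by 188 mm) begins 65 mm behind the grasp point.
Start: joints at [-1.39, 0.13, 1.488, -0, 1.523, -0.085], TCP at [0.158, -0.579, 0.193] pointing down, gripper open.
Joint ranges: [-2.96, 2.96], [-0.89, 2.26], [0.02, 2.5], [-1.34, 4.48], [0, 2.73], [-2.66, 2.66]. Speed limits (rad/s): [2.39, 2.39, 2.79, 3.14, 3.14, 3.14].

### API

Orientations are given as a rotation vector (axis times angle).
In Python, from plant import * gives the robot as it stands. The module is installed in compiled form; this text tells all that it offers.
- The arm moves only by the tool apply_moves, never from a script. Its argument "series" is a list of rows, each an object with "jaw": the gripper's target within -1 to 1 (shut at 1, half-way at 0, fully open at -1); "linear": the shift along the tool's x, y, z normalised to -1 to 1, where 1 is 0.6 m, a list of three; "roll": the turn about the tool's x normalised to -1 to 1, where 1 is 30 degrees. A call has 1 to 20 rows; each row is the pose to reach, as a shift and turn from the pose measured when the call began, along the tool's axes at that moment; what a row does not reach only later rows make up. A row lasts 1/8 s, in which the tool goes at most 62.5 mm and 10.7 degrees, less where a joint would pass 70% of its speed; a pose out of reach is approached as far as the arm can. A call with a number of a shift or a turn outside -1 to 1 is refused whole. A call with a gripper value outside its range is refused whole. The fingers move at their own pace and stop on an object; "force" is the grip in N (left out, the last holds). Time passes only in rows, so rows that repeat a pose let the fingers close. It gives the time, the measured TCP pose, the force and the opening at its end, in the units of the state.
- read_state(): the state, without advancing time (a new reading comes with each control period).
- read_camera(name): name is "scene" or "top"; returns a dict with "pixels" (400x640x3 uint8, blue, green, red), "intrinsics" (3x3 intrinsics, pixels), "D" ([k1, k2, p1, p2, k3] as OpenCV has them; the pictures are not rectified), "rvec" (rotation vector, rad) and "tvec" (3), from world to camera coordinates, as OpenCV has them. Camera axes: x right, y down, z forward; pixel columns grow to the right and rows downward; lengths in m; the calibration is good to about 2 mm. A picture is of the moment at which its call begins. There is no depth.
- close_job(): hands the job in, once; it reports no verdict.
The state is a dict: "t": time; "q": joint angles; "dq": joint speeds; "joint_torque": joint torques, N m; "tool_pos": TCP position; "orientation": TCP orientation; "force": force on the tool from outside, world axes, zero at the start; "wrist_torque": the same for the moment, N m; "opening": finger opening in m.
Only numpy, scipy, OpenCV 4.12 (cv2) and the standard library are available. Lean on these libraries where they do the work, as an engineer would, in place of code of your own. Each camera call takes 0.05 s, during which the arm holds its last target. There are 200 camera calls.

## Working session

There is one attempt and no reset: what is moved stays moved. The work goes in short steps, Python scripts to look and compute and a tool call to move; the robot and the scene stay as the last step left them, time stands still between calls to the robot, and variables do not carry over. Pictures are saved under pics/ and viewed, about 8 in all and at most 12, crops included, and the job is handed in when it is done.

Besides the shell and the picture viewer there is one more tool, called after ">>>" by a JSON object that holds its "method" and its "body". apply_moves: Moves the arm, as the interface text tells. Its arguments: {"type":"object","properties":{"series":{"type":"array"},"force":{"type":"number"}},"required":["series"]}

```bash
mkdir -p pics
cat > h.py <<'E'
from plant import *
import numpy as np, cv2
def snap(n,f):
    c=read_camera(n); cv2.imwrite(f'pics/{f}.png',c['pixels']); np.savez(f'pics/{f}.npz',**{k:np.array(v) for k,v in c.items()}); return c
def ray(c,p):
    K=np.array(c['intrinsics'],float);R=cv2.Rodrigues(np.array(c['rvec'],float))[0];t=np.array(c['tvec'],float).ravel()
    u=cv2.undistortPoints(np.array([[p]],float),K,np.array(c['D'],float)).ravel()
    d=R.T@np.array([u[0],u[1],1]);return -R.T@t,d/np.linalg.norm(d)
def onz(c,p,z):
    o,d=ray(c,p);return o+d*(z-o[2])/d[2]
def tri(c1,p1,c2,p2):
    o1,d1=ray(c1,p1);o2,d2=ray(c2,p2)
    s=np.linalg.lstsq(np.c_[d1,-d2],o2-o1,rcond=None)[0]
    a=o1+s[0]*d1;b=o2+s[1]*d2;return (a+b)/2,np.linalg.norm(a-b)
def proj(c,P):
    return cv2.projectPoints(np.array(P,float).reshape(-1,1,3),np.array(c['rvec'],float),np.array(c['tvec'],float),np.array(c['intrinsics'],float),np.array(c['D'],float))[0].reshape(-1,2)
E
python3 - <<'E'
from h import *
for n in('scene','top'):
    c=snap(n,n+'0');o,d=ray(c,(320,200));print(n,o,d)
print(read_state())
E
```

```text
scene [ 0.91613986 -0.49175118  0.88157321] [-0.34856191  0.58008517 -0.73621043]
top [0.51526879 0.06271205 0.99403195] [ 0.11637564 -0.02529078 -0.99288322]
{'t': 0.1, 'q': array([-1.39039078e+00,  1.31087183e-01,  1.48916914e+00, -3.95800988e-06,
        1.52302718e+00, -8.53784096e-02]), 'dq': array([ 0.00093431, -0.00062711, -0.0009502 ,  0.0005887 ,  0.00053145,
        0.00185844]), 'joint_torque': array([ 1.19685981e-03, -5.61337566e+01, -4.93097270e+01,  7.69093819e-02,
        2.92290375e-02, -6.18397826e-05]), 'tool_pos': array([ 0.15752985, -0.57836331,  0.19229216]), 'orientation': array([ 2.08011419,  0.27985348, -2.08029102]), 'force': array([-0.30117011,  0.23414172,  0.11458369]), 'wrist_torque': array([-0.06885338,  0.02378704,  0.01067806]), 'opening': 0.0929117784711915}
```

View pics/scene0.png

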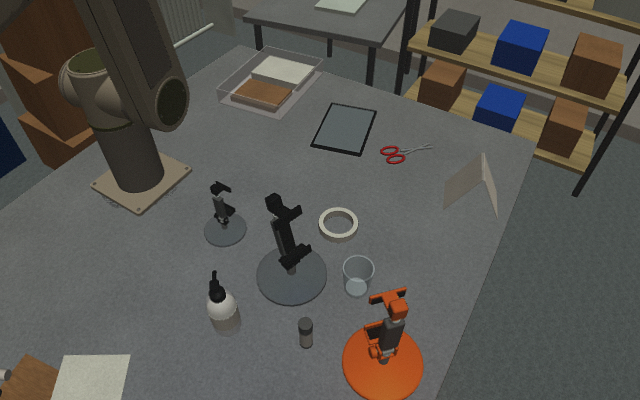

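View pics/top0.png

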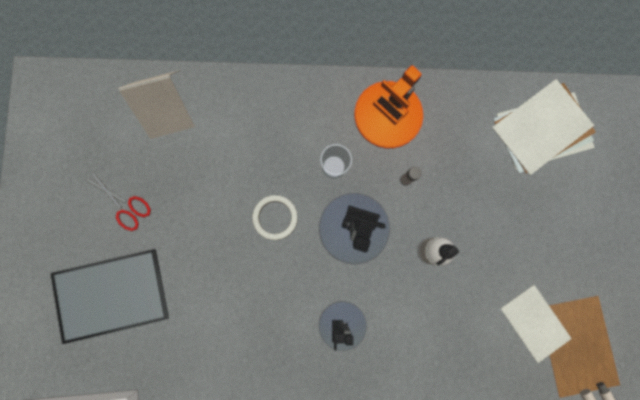

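Run:
```python
from h import *
S=dict(np.load('pics/scene0.npz'));T=dict(np.load('pics/top0.npz'))
def crop(c,x,y,w,h):
    i=c['pixels'][y:y+h,x:x+w];i=cv2.resize(i,None,fx=5,fy=5,interpolation=cv2.INTER_CUBIC)
    return (255*(i/255.)**.5).astype(np.uint8)
a=crop(S,250,185,80,120);b=crop(T,315,185,80,120)
cv2.imwrite('pics/c0.png',np.hstack([a,b]))
# base from masks (grey-blue base)
for n,c,box in(('s',S,(250,235,80,75)),('t',T,(310,185,90,85))):
    x,y,w,h=box;i=c['pixels'][y:y+h,x:x+w].astype(int)
    print(n,i[h-15,w//2],i[2,2])
    hsv=cv2.cvtColor(c['pixels'][y:y+h,x:x+w],cv2.COLOR_BGR2HSV);m=((hsv[...,1]>45)|(hsv[...,2]<50)).astype(np.uint8)*255
    m=cv2.morphologyEx(m,cv2.MORPH_OPEN,np.ones((5,5)))
    k=max(cv2.findContours(m,0,1)[0],key=cv2.contourArea);(e,ax,an)=cv2.fitEllipse(cv2.convexHull(k))
    e=np.array(e)+[x,y];print(e,ax,an,cv2.boundingRect(k),onz(c,e,.01))
```

```text
s [83 79 74] [104 104 101]
[290.64303207 250.40094662] (33.60237503051758, 38.21324920654297) 99.38322448730469 (30, 0, 31, 34) [0.52946117 0.01103623 0.01      ]
t [118 113 103] [120 123 121]
[360.85544205 227.37686157] (33.773658752441406, 43.421661376953125) 170.36497497558594 (36, 23, 31, 42) [ 0.56737864 -0.06050542  0.01      ]
```

View pics/c0.png

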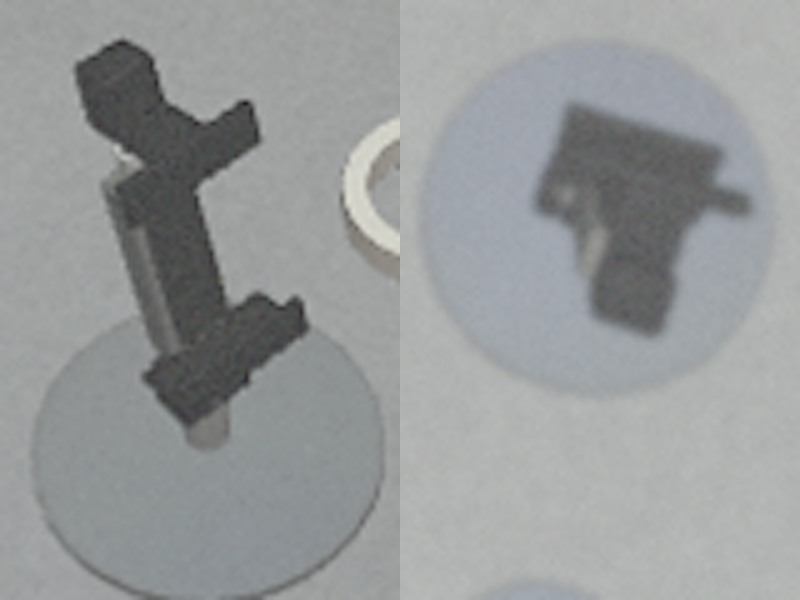

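Run:
```python
from h import *
S=dict(np.load('pics/scene0.npz'));T=dict(np.load('pics/top0.npz'))
s=lambda x,y:(250+x/5-.4,185+y/5-.4); t=lambda x,y:(315+(x-400)/5-.4,185+y/5-.4)
bs=onz(S,s(208,452),.008);bt=onz(T,t(597,218),.008);print('base',bs,bt)
P,e=tri(S,s(118,62),T,t(634,297));print('blocktop',P,e)
for a,b,z in(((592,318),(657,337),P[2]),((612,258),(675,275),P[2]),((570,100),(722,152),.22)):
    d=onz(T,t(*b),z)-onz(T,t(*a),z);print(np.linalg.norm(d),'yaw',np.arctan2(-d[0],-d[1])*-1)
b=(bs+bt)/2;h=P-b;print('r',np.hypot(h[0],h[1]),'dir',np.arctan2(-h[1],-h[0]),'lean',np.arctan2(np.hypot(h[0],h[1]),P[2]-.076),'len',np.hypot(np.hypot(h[0],h[1]),P[2]-.076))
for yaw in(-.28,-.32,):
  for th in(.2,.25,.3,.35):
    x=np.array([np.cos(yaw),np.sin(yaw),0]);ax=-x*np.sin(th)+[0,0,np.cos(th)];f=x*np.cos(th)+[0,0,np.sin(th)];y=np.array([-np.sin(yaw),np.cos(yaw),0])
    p=np.r_[bt[:2],.076];C=[p+ax*.174+i*f*.012+j*y*.014 for i,j in((-1,1),(-1,-1),(1,-1),(1,1))]
    ps=(proj(S,C)-[250,185]+.4)*5;pt=(proj(T,C)-[315,185]+.4)*5+[400,0]
    print(yaw,th,ps.round().astype(int).tolist(),pt.round().astype(int).tolist())
for n,p,r in(('tumb',(336,165),.0),('tape',(275,217),.024),('pump',(437,252),.1),('glue',(412,176),.09)):print(n,onz(T,p,r))
```

```text
base [ 0.56988954 -0.04717474  0.008     ] [ 0.56520192 -0.04443898  0.008     ]
blocktop [ 0.52648183 -0.03161468  0.24242404] 0.0033899531975864826
0.02438198595954814 yaw -0.2640819206378624
0.023582291960349736 yaw -0.24332895021045717
0.0601934080016992 yaw -0.3099646394157275
r 0.043447231937114604 dir -0.332760479365011 lean 0.25536389647481333 len 0.17200181432053885
-0.28 0.2 [[129, 37], [75, 71], [110, 95], [164, 60]] [[595, 298], [669, 321], [689, 258], [615, 235]]
-0.28 0.25 [[117, 30], [63, 64], [97, 85], [151, 51]] [[587, 320], [661, 343], [682, 281], [607, 258]]
-0.28 0.3 [[105, 25], [51, 58], [84, 77], [138, 43]] [[580, 342], [654, 365], [675, 304], [600, 281]]
-0.28 0.35 [[94, 20], [40, 53], [72, 69], [126, 35]] [[573, 363], [646, 386], [667, 326], [593, 303]]
-0.32 0.2 [[133, 36], [78, 68], [111, 93], [167, 60]] [[590, 295], [664, 321], [686, 258], [613, 232]]
-0.32 0.25 [[122, 29], [66, 61], [98, 83], [154, 50]] [[582, 317], [655, 343], [678, 281], [605, 255]]
-0.32 0.3 [[110, 23], [55, 54], [86, 74], [142, 41]] [[574, 338], [647, 364], [670, 304], [596, 278]]
-0.32 0.35 [[100, 18], [45, 49], [75, 66], [130, 34]] [[566, 359], [639, 385], [662, 326], [588, 300]]
tumb [7.18329381e-01 8.15293710e-05 0.00000000e+00]
tape [0.58676534 0.14216351 0.024     ]
pump [ 0.5129207  -0.21411809  0.1       ]
glue [ 0.67930508 -0.16336349  0.09      ]
```

```bash
cat >> h.py <<'E'
def plan(target,yaw=None):
    s=read_state();R=cv2.Rodrigues(s['orientation'])[0]
    print('t',s['t'],'pos',s['tool_pos'],'f',s['force'],'open',s['opening'],'x',R[:,0].round(3),'y',R[:,1].round(3))
    print('linear',(R.T@(np.array(target)-s['tool_pos'])/.6).round(4))
    if yaw is not None:
        y=np.array([-np.sin(yaw),np.cos(yaw),0])
        for g in(y,-y):
            l=R.T@g;a=np.degrees(np.arctan2(l[2],l[1]));print('roll deg',a,'unit',a/30)
E
python3 -c "
from h import *
plan([.158,-.579,.32],-.29);plan([.531,-.033,.32],-.29)"
```

```text
t 0.1 pos [ 0.15752985 -0.57836331  0.19229216] f [-0.30117011  0.23414172  0.11458369] open 0.0929117784711915 x [-0.     0.002 -1.   ] y [ 0.263 -0.965 -0.002]
linear [-0.2128  0.0009 -0.0005]
roll deg -148.15588063480885 unit -4.938529354493628
roll deg 31.844119365191148 unit 1.0614706455063716
t 0.1 pos [ 0.15752985 -0.57836331  0.19229216] f [-0.30117011  0.23414172  0.11458369] open 0.0929117784711915 x [-0.     0.002 -1.   ] y [ 0.263 -0.965 -0.002]
linear [-0.2115 -0.7139 -0.8394]
roll deg -148.15588063480885 unit -4.938529354493628
roll deg 31.844119365191148 unit 1.0614706455063716
```

>>> {"method": "apply_moves", "body": {"series": [{"jaw": -1, "linear": [-0.1, 0, 0], "roll": 0}, {"jaw": -1, "linear": [-0.21, 0, 0], "roll": 0}, {"jaw": -1, "linear": [-0.21, -0.07, -0.08], "roll": 0.2}, {"jaw": -1, "linear": [-0.21, -0.14, -0.16], "roll": 0.4}, {"jaw": -1, "linear": [-0.21, -0.2, -0.24], "roll": 0.6}, {"jaw": -1, "linear": [-0.21, -0.27, -0.32], "roll": 0.8}, {"jaw": -1, "linear": [-0.21, -0.34, -0.4], "roll": 1}, {"jaw": -1, "linear": [-0.21, -0.41, -0.48], "roll": 1}, {"jaw": -1, "linear": [-0.21, -0.48, -0.56], "roll": 1}, {"jaw": -1, "linear": [-0.21, -0.54, -0.64], "roll": 1}, {"jaw": -1, "linear": [-0.21, -0.61, -0.72], "roll": 1}, {"jaw": -1, "linear": [-0.21, -0.67, -0.79], "roll": 1}, {"jaw": -1, "linear": [-0.2115, -0.7139, -0.8394], "roll": 1}, {"jaw": -1, "linear": [-0.2115, -0.7139, -0.8394], "roll": 1}, {"jaw": -1, "linear": [-0.2115, -0.7139, -0.8394], "roll": 1}]}}

```text
t: 1.98
tool_pos: [0.5306, -0.0334, 0.3196]
orientation: [-2.082, 0.269, 2.085]
force: [0.2, -0.3, -0.4]
opening: 0.0929
```

Run:
```python
from h import *
plan([.531,-.033,.207],-.29)
S=snap('scene','s1')
a=cv2.resize(S['pixels'][110:230,200:360],None,fx=5,fy=5,interpolation=cv2.INTER_CUBIC)
cv2.imwrite('pics/c1.png',(255*(a.clip(0)/255.)**.5).astype(np.uint8))
```

```text
t 1.975 pos [ 0.5305965  -0.03339073  0.31955394] f [ 0.22640141 -0.27242799 -0.38520664] open 0.092866159684384 x [-0.001  0.001 -1.   ] y [-0.255 -0.967 -0.001]
linear [ 0.1876 -0.0006 -0.0008]
roll deg -178.1373026605155 unit -5.93791008868385
roll deg 1.8626973394845205 unit 0.06208991131615069
```

View pics/c1.png

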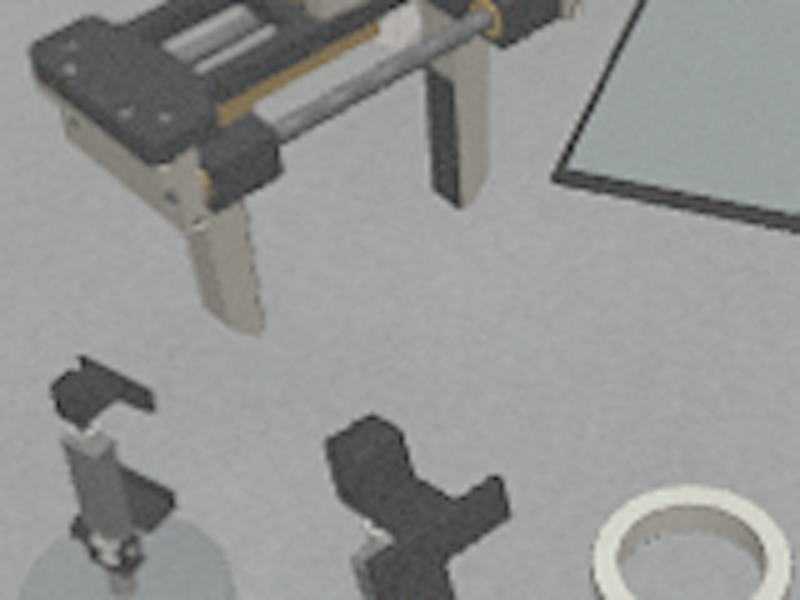

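The scene picture shows the open fingers (tips near (247,175) and (293,150) px) straddling the direction above the jaw block (273,197 px), with the yaw aligned. I'll descend and close gently.

>>> {"method": "apply_moves", "body": {"series": [{"jaw": -1, "linear": [0.05, 0, 0], "roll": 0.06}, {"jaw": -1, "linear": [0.1, 0, 0], "roll": 0.06}, {"jaw": -1, "linear": [0.14, 0, 0], "roll": 0.06}, {"jaw": -1, "linear": [0.17, 0, 0], "roll": 0.06}, {"jaw": -1, "linear": [0.1876, 0, 0], "roll": 0.06}, {"jaw": -1, "linear": [0.1876, 0, 0], "roll": 0.06}]}}

```text
t: 2.78
tool_pos: [0.5301, -0.034, 0.2068]
orientation: [-2.063, 0.301, 2.067]
force: [-0.9, -0.2, -1.2]
opening: 0.0931
```

Run:
```python
from h import *
plan([.531,-.033,.207],-.29)
S=snap('scene','s2');T=snap('top','t2')
f=lambda i:cv2.resize((255*(i/255.)**.5).astype(np.uint8),None,fx=5,fy=5,interpolation=cv2.INTER_CUBIC)
cv2.imwrite('pics/c2.png',np.hstack([f(S['pixels'][160:280,235:315]),f(T['pixels'][180:300,315:395])]))
```

```text
t 2.775 pos [ 0.5300773  -0.03400506  0.20682227] f [-0.89897408 -0.1835914  -1.16070281] open 0.09307756300608419 x [-0.002  0.001 -1.   ] y [-0.286 -0.958 -0.001]
linear [-0.0003 -0.002  -0.001 ]
roll deg 179.9698023000573 unit 5.99899341000191
roll deg -0.03019769994270086 unit -0.0010065899980900286
```

View pics/c2.png

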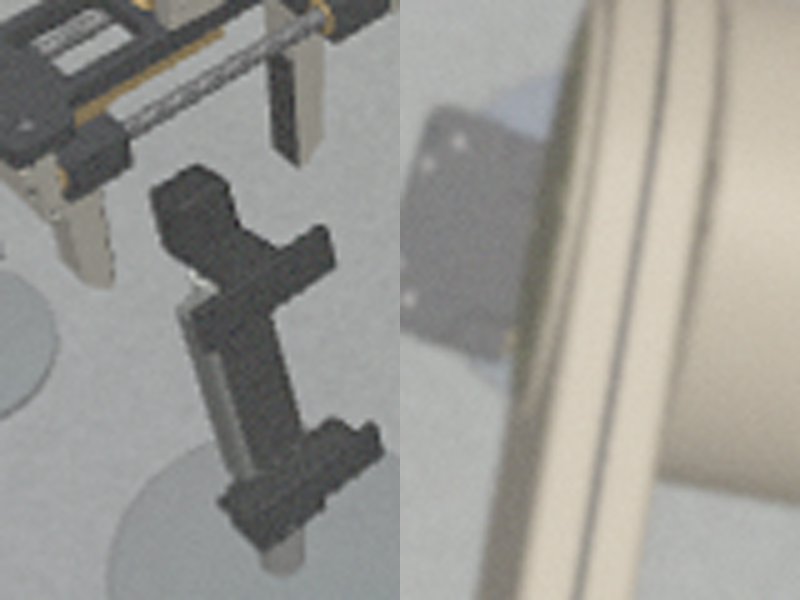

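Run:
```python
from h import *
S=dict(np.load('pics/s2.npz'));s=read_state();R=cv2.Rodrigues(s['orientation'])[0];p=s['tool_pos']
q=lambda P:((proj(S,P)-[235,160]+.4)*5).round().astype(int).tolist()
print('tcp',q([p,p+R[:,1]*.0465,p-R[:,1]*.0465]))
b=np.array([.5665,-.0455,.076]);yaw=-.29
for th in(.22,.25,.28):
    x=np.array([np.cos(yaw),np.sin(yaw),0]);ax=-x*np.sin(th)+[0,0,np.cos(th)];f=x*np.cos(th)+[0,0,np.sin(th)];y=np.array([-np.sin(yaw),np.cos(yaw),0])
    g=lambda i,j,k:b+ax*(.157+k)+i*f+j*y
    print(th,g(0,0,0),'top',q([g(i,j,.017) for i,j in((-.012,.014),(-.012,-.014),(.012,-.014),(.012,.014))]),'lip',q([g(.043,.035,-.03),g(.043,-.035,-.03),g(.043,.035,-.008)]))
```

```text
tcp [[201, 250], [111, 308], [286, 196]]
0.22 [ 0.5336686  -0.03570269  0.2292159 ] top [[201, 162], [147, 195], [181, 218], [236, 184]] lip [[343, 277], [210, 367], [334, 236]]
0.25 [ 0.52927949 -0.03439292  0.22811925] top [[194, 158], [140, 191], [173, 213], [228, 178]] lip [[337, 271], [203, 360], [327, 229]]
0.28 [ 0.52492387 -0.03309315  0.2268857 ] top [[187, 154], [133, 187], [166, 207], [220, 173]] lip [[330, 265], [197, 354], [319, 223]]
```

>>> {"method": "apply_moves", "body": {"series": [{"jaw": 0.2, "linear": [0.004, -0.001, 0], "roll": 0}, {"jaw": 0.5, "linear": [0.004, -0.001, 0], "roll": 0}, {"jaw": 1, "linear": [0.004, -0.001, 0], "roll": 0}, {"jaw": 1, "linear": [0.004, -0.001, 0], "roll": 0}, {"jaw": 1, "linear": [0.004, -0.001, 0], "roll": 0}, {"jaw": 1, "linear": [0.004, -0.001, 0], "roll": 0}, {"jaw": 1, "linear": [0.004, -0.001, 0], "roll": 0}, {"jaw": 1, "linear": [0.004, -0.001, 0], "roll": 0}], "force": 15}}

```text
t: 3.88
tool_pos: [0.531, -0.0337, 0.2058]
orientation: [-2.065, 0.301, 2.065]
force: [-0.7, -1.7, -0.3]
opening: 0.0283
```

>>> {"method": "apply_moves", "body": {"series": [{"jaw": 1, "linear": [0, 0, 0], "roll": 0}, {"jaw": 1, "linear": [0, 0, 0], "roll": 0}, {"jaw": 1, "linear": [-0.008, 0, 0.002], "roll": 0}, {"jaw": 1, "linear": [-0.016, 0, 0.004], "roll": 0}, {"jaw": 1, "linear": [-0.024, 0, 0.006], "roll": 0}, {"jaw": 1, "linear": [-0.032, 0, 0.008], "roll": 0}, {"jaw": 1, "linear": [-0.032, 0, 0.008], "roll": 0}], "force": 35}}

```text
t: 4.75
tool_pos: [0.526, -0.0323, 0.2252]
orientation: [-2.065, 0.301, 2.066]
force: [0.6, -3.2, -5.5]
opening: 0.0277
```

Run:
```python
from h import *
s=read_state();print(s['tool_pos'],s['force'],s['wrist_torque'],s['opening'])
S=snap('scene','s3')
f=lambda i:cv2.resize((255*(i/255.)**.5).astype(np.uint8),None,fx=5,fy=5,interpolation=cv2.INTER_CUBIC)
cv2.imwrite('pics/c3.png',f(S['pixels'][180:300,225:345]))
```

```text
[ 0.52603678 -0.03225868  0.22519188] [ 0.55996414 -3.17348562 -5.51717175] [-0.26603669 -0.10880511  0.18969548] 0.027704169761048367
```

View pics/c3.png

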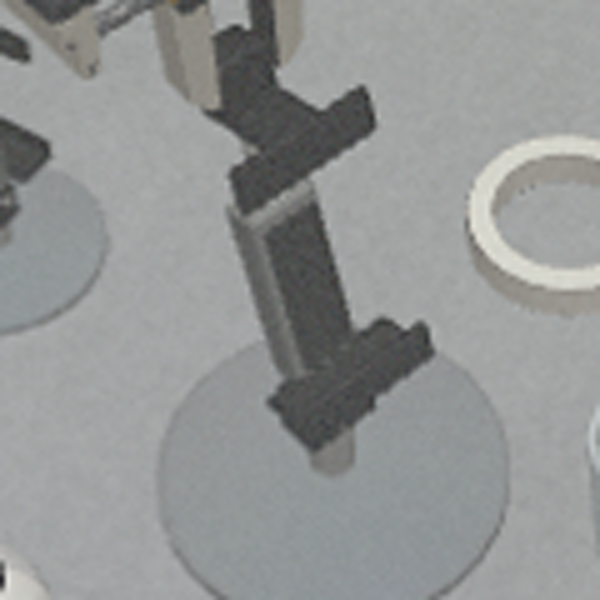

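The jaw has risen with the fingers, base still in place; force of 5.5 N down matches the spring at 20 mm. I'll pull the remaining 43 mm.

>>> {"method": "apply_moves", "body": {"series": [{"jaw": 1, "linear": [-0.01, 0, 0.0025], "roll": 0}, {"jaw": 1, "linear": [-0.02, 0.001, 0.005], "roll": 0}, {"jaw": 1, "linear": [-0.03, 0.001, 0.0075], "roll": 0}, {"jaw": 1, "linear": [-0.04, 0.001, 0.01], "roll": 0}, {"jaw": 1, "linear": [-0.05, 0.001, 0.0125], "roll": 0}, {"jaw": 1, "linear": [-0.06, 0.001, 0.015], "roll": 0}, {"jaw": 1, "linear": [-0.0696, 0.001, 0.0171], "roll": 0}, {"jaw": 1, "linear": [-0.0696, 0.001, 0.0171], "roll": 0}, {"jaw": 1, "linear": [-0.0696, 0.001, 0.0171], "roll": 0}]}}

```text
t: 5.92
tool_pos: [0.5157, -0.0297, 0.2663]
orientation: [-2.064, 0.301, 2.067]
force: [-0.5, 4.3, -10.0]
opening: 0.0277
```

Run:
```python
from h import *
s=read_state();print(s['tool_pos'],s['force'],s['wrist_torque'],s['opening'],np.linalg.norm(s['tool_pos']-[.531,-.0337,.2058]))
S=snap('scene','s4')
f=lambda i:cv2.resize((255*(i/255.)**.5).astype(np.uint8),None,fx=5,fy=5,interpolation=cv2.INTER_CUBIC)
cv2.imwrite('pics/c4.png',f(S['pixels'][150:270,215:335]))
```

```text
[ 0.51572023 -0.02965555  0.26626763] [ -0.48148465   4.34613777 -10.02839073] [0.87444894 0.16159135 0.16364791] 0.027673022813832847 0.06249930478578857
```

View pics/c4.png

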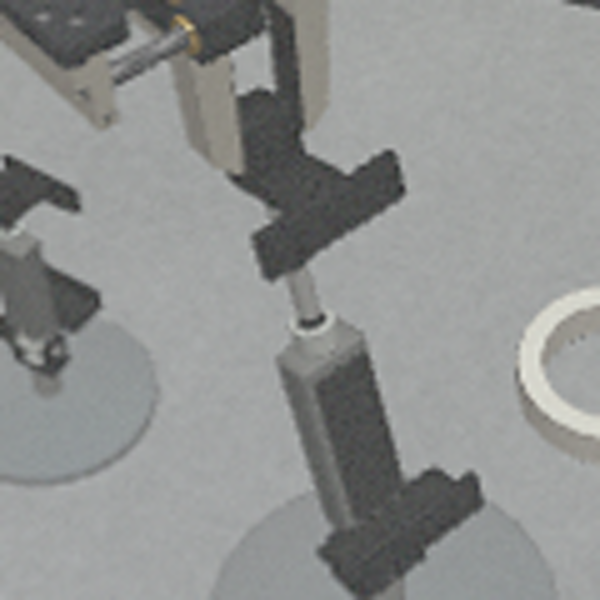

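A dark ring sits at the collar mouth (278,214 px), the rod is drawn out about 62 mm, and the base is in place. I'll go 1 mm further, ease the side load and hold.

>>> {"method": "apply_moves", "body": {"series": [{"jaw": 1, "linear": [-0.0016, -0.0005, 0.0004], "roll": 0}, {"jaw": 1, "linear": [-0.0016, -0.0005, 0.0004], "roll": 0}, {"jaw": 1, "linear": [-0.0016, -0.0005, 0.0004], "roll": 0}, {"jaw": 1, "linear": [-0.0016, -0.0005, 0.0004], "roll": 0}, {"jaw": 1, "linear": [-0.0016, -0.0005, 0.0004], "roll": 0}, {"jaw": 1, "linear": [-0.0016, -0.0005, 0.0004], "roll": 0}, {"jaw": 1, "linear": [-0.0016, -0.0005, 0.0004], "roll": 0}, {"jaw": 1, "linear": [-0.0016, -0.0005, 0.0004], "roll": 0}, {"jaw": 1, "linear": [-0.0016, -0.0005, 0.0004], "roll": 0}, {"jaw": 1, "linear": [-0.0016, -0.0005, 0.0004], "roll": 0}, {"jaw": 1, "linear": [-0.0016, -0.0005, 0.0004], "roll": 0}, {"jaw": 1, "linear": [-0.0016, -0.0005, 0.0004], "roll": 0}]}}

```text
t: 7.48
tool_pos: [0.5156, -0.0294, 0.2672]
orientation: [-2.064, 0.301, 2.067]
force: [-2.4, 1.0, -11.6]
opening: 0.0275
```

Run:
```python
from h import *
s=read_state();print(s['tool_pos'],s['force'],s['opening'],np.linalg.norm(s['tool_pos']-[.531,-.0337,.2058]))
S=snap('scene','s5')
f=lambda i,k:cv2.resize((255*(i/255.)**.5).astype(np.uint8),None,fx=k,fy=k,interpolation=cv2.INTER_CUBIC)
P=S['pixels'];cv2.imwrite('pics/c5.png',np.hstack([f(P[195:235,255:295],10),f(P[150:350,200:400],2)]))
d=cv2.absdiff(P,np.load('pics/scene0.npz')['pixels']).max(2)
for n,(x,y,w,h) in dict(base=(255,285,75,25),glue=(292,310,30,45),tumb=(338,250,42,52),tape=(314,202,50,45),pump=(200,265,45,75)).items():print(n,(d[y:y+h,x:x+w]>30).sum())
```

```text
[ 0.51559405 -0.02941948  0.26718516] [ -2.36093566   1.0158024  -11.62605343] 0.02746888052579429 0.06343346093635382
base 0
glue 0
tumb 0
tape 0
pump 0
```

View pics/c5.png

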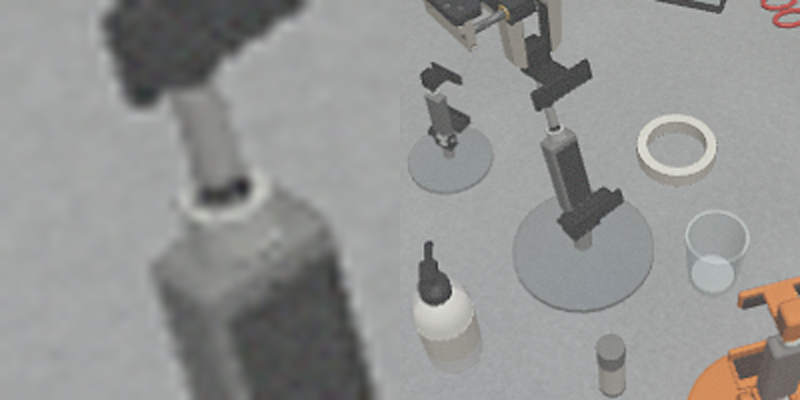

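```bash
python3 -c "
from plant import *
print(close_job())"
```

```text
the job is handed in; nothing more can be done
None
```

I took the large grey stand's jaw across its width from above, gripping at 35 N. I pulled it about 63 mm out along its rod, held it there for over a second, and handed the job in still holding it.

**Last checks:**
- **Rod:** the camera shows a dark ring right at the collar's mouth. The fingers have travelled 63.4 mm since the grasp, and the jaw's position in the image agrees with that.
- **Grip:** the finger opening reads 27.5 mm on the 28 mm block, with no slip seen.
- **Stand and other things:** the lower edge of the base, tumbler, tape roll, pump bottle and glue stick show no pixel change from the start picture.

**What did not quite agree:**
- The downward force reads 11.6 N, against about 8.8 N expected from spring and friction. That probably comes from some binding on the rod, and it is still well under the 24 N that could lift the stand.
- Before the grasp, the fingertips appeared about 4 pixels (roughly 6 mm) higher in the picture than the tool pose predicted. It did not affect the grasp.
- The first ring was hidden behind the lip in the last view. I take the visible ring as the second from the measured travel, not from counting both rings.

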